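# Turn the drying balls and lift their basket out of the bench dryer

### The job

The white drying balls in the lift-out basket of the bench dryer need turning: take the stirring rod from its stand, stir the balls round with it, twice in wide circles with its tip down among them, so that balls all round the basket get shifted, and hang the rod back in its stand, fully home. Then swing the basket's bail handle from its rest to upright while the basket still sits in the dryer, and lift the basket straight up and level by the bail's grip, losing no ball, without disturbing the bottle, spool and torch that stand about. Finish holding the basket level and still above the dryer, with its bottom about 8 cm over the dryer's rim; do not put it down or let go.

Things in the scene. Friction and masses are not known exactly. Their poses are not given: they have to be found in the camera images.
- dryer: Bench dryer, fixed: an upright round steel pot, 120 mm outside and 102 mm inside diameter, open at the top, rim 80 mm above the bench, on a dark foot 132 mm across; a small black control panel on the side towards the robot reaches 82 mm from the axis, below 40 mm height. Origin on its axis at bench height, z up.
- basket: Loose perforated steel basket, about 0.5 kg, hanging in the dryer by its flange (112 mm across, on the rim; 3 mm play in the pot). Origin: centre of its underside, 25 mm above the bench at the start, z up. In its frame: inner floor z = 4 mm, inner radius 38 mm, widening to 44 mm at the flange top, z = 58 mm. The bail hinges about its y axis; folded, the bail points to -x (towards the robot)
- bail_hinge (a point): Middle of the bail's hinge axis, on the basket's axis 68 mm above its underside (10 mm above the flange top); the bail's pivots are 118 mm apart along the basket's y.
- bail_grip (a point): Centre of the black grip barrel of the bail: a cylinder 16 mm across, 44 mm long along the basket's y, free to turn on the bail's wire, so it can be held while the bail swings. 62 mm from the hinge axis; at rest 21 mm above that axis and 58 mm from the basket's axis on its -x side, 31 mm above the flange.
- bail (a joint): Angle of the bail in rad: 0 resting on its stop, 20 degrees (0.35 rad) above the horizontal on the basket's -x side; 1.22 standing upright over the basket; up to 2.44 right over. Almost no friction: it falls if let go.
- ball_1_center (a point): Drying ball 1 of 8, white ceramic, 17 mm diameter, 10 g, lying on the basket's floor. This point is its centre.
- ball_2_center (a point): Drying ball 2 of 8, white ceramic, 17 mm diameter, 10 g, lying on the basket's floor. This point is its centre.
- ball_3_center (a point): Drying ball 3 of 8, white ceramic, 17 mm diameter, 10 g, lying on the basket's floor. This point is its centre.
- ball_4_center (a point): Drying ball 4 of 8, white ceramic, 17 mm diameter, 10 g, lying on the basket's floor. This point is its centre.
- ball_5_center (a point): Drying ball 5 of 8, white ceramic, 17 mm diameter, 10 g, lying on the basket's floor. This point is its centre.
- ball_6_center (a point): Drying ball 6 of 8, white ceramic, 17 mm diameter, 10 g, lying on the basket's floor. This point is its centre.
- ball_7_center (a point): Drying ball 7 of 8, white ceramic, 17 mm diameter, 10 g, lying on the basket's floor. This point is its centre.
- ball_8_center (a point): Drying ball 8 of 8, white ceramic, 17 mm diameter, 10 g, lying on the basket's floor. This point is its centre.
- stand: Holster stand for the rod, fixed: round dark foot 84 mm across with an upright aluminium tube, 28 mm outside and 16 mm inside diameter; its top flares to a funnel mouth 28 mm inside and 40 mm outside, 120 mm above the bench. Origin on its axis at bench height.
- rod: Loose stirring rod, 90 g, hanging upright in the stand by its collar. Origin at the lower tip; z runs up to the handle. Steel shaft 10 mm across; round collar 38 mm across, from z = 105 to 111 mm; black round handle 22 mm across, from 111 to 171 mm. Fully home, the collar lies on the stand's mouth and the tip is 15 mm above the bench.
- flux_bottle: Brown dropper bottle, 30 mm across, 95 mm high, loose, stands at the back. Leave alone. Origin under its centre.
- solder_spool: Spool of solder wire, 55 mm across, 45 mm high, loose, stands at the back. Leave alone. Origin under its centre.
- flashlight: White torch standing on end, 35 mm across, 172 mm high, loose. Leave alone. Origin under its centre.
Not all that is in view belongs to the job. Leave any purple look-alike of the basket alone.

How it is judged:
On the way, in this order (a step that is already met when the one before it is completed fails the run):
1. the rod's tip is down among the balls on one side of the basket (the basket's +y side) (z of rod in the frame of basket between 0 and 0.02 m and horizontal distance between rod and basket below 0.04 m and y of rod in the frame of basket above 0.009 m), for 0.03 s.
2. the stirring tip has gone round to the other side (-y), still down among the balls (z of rod in the frame of basket between 0 and 0.02 m and horizontal distance between rod and basket below 0.04 m and y of rod in the frame of basket below -0.009 m), for 0.03 s.
3. the tip has come round again to the first side, and balls all round the basket (at least one of each neighbouring pair) lie more than 8 mm from where they started (all of step 1 and distance of any of ball_1_center, ball_2_center from where it was at the start of the episode above 0.008 m and distance of any of ball_3_center, ball_4_center from where it was at the start of the episode above 0.008 m and distance of any of ball_5_center, ball_6_center from where it was at the start of the episode above 0.008 m and distance of any of ball_7_center, ball_8_center from where it was at the start of the episode above 0.008 m), for 0.03 s.
4. the rod hangs upright in its stand again, fully home and let go (horizontal distance between rod and stand below 0.01 m and z of rod in the frame of stand below 0.022 m and angle between rod's own z axis and vertical below 0.12 rad and contact force between rod and the fingers below 0.1 N), for 0.2 s.
5. the bail stands upright while the basket still sits in the dryer (value of joint bail between 1 and 1.5 rad and height (world z) of basket below 0.035 m), for 0.05 s.
At the end, for the whole second after the job is handed in: Held by its bail (within about 18 degrees of upright) by the fingers alone: basket's underside 50 to 160 mm above the dryer's rim, within 60 mm of its axis, tilt under 8 degrees, below 30 mm/s and 0.3 rad/s; all 8 balls inside; rod home and within 7 degrees of upright in its stand (height (world z) of basket between 0.13 and 0.24 m and horizontal distance between basket and dryer below 0.06 m and angle between basket's own z axis and vertical below 0.14 rad and linear speed of basket below 0.03 m/s and angular speed of basket below 0.3 rad/s and value of joint bail between 0.9 and 1.55 rad and contact force between basket and the fingers above 1.5 N and contact force between basket and dryer below 0.1 N and horizontal distance between each of ball_1_center, ball_2_center, ball_3_center, ball_4_center, ball_5_center, ball_6_center, ball_7_center, ball_8_center and basket below 0.045 m and z of ball_1_center in the frame of basket between 0.004 and 0.058 m and z of ball_2_center in the frame of basket between 0.004 and 0.058 m and z of ball_3_center in the frame of basket between 0.004 and 0.058 m and z of ball_4_center in the frame of basket between 0.004 and 0.058 m and z of ball_5_center in the frame of basket between 0.004 and 0.058 m and z of ball_6_center in the frame of basket between 0.004 and 0.058 m and z of ball_7_center in the frame of basket between 0.004 and 0.058 m and z of ball_8_center in the frame of basket between 0.004 and 0.058 m and horizontal distance between rod and stand below 0.01 m and z of rod in the frame of stand below 0.022 m and angle between rod's own z axis and vertical below 0.12 rad); the arm keeps its last pose, push and grip.
It fails at once if the basket is tipped by more than 20 degrees (angle between basket's own z axis and vertical above 0.35 rad).
It fails at once if the bottle, spool or torch is shifted by more than 25 mm (distance of any of flux_bottle, solder_spool, flashlight from where it was at the start of the episode above 0.025 m).
It also fails if it takes over 72 s, if anything falls off the work surface, if the arm or the gripper's body presses on something with over 40 N, if the wrist force passes 120 N, or if a joint passes its speed limit or range.

### The arm

A 7-joint arm with a two-finger parallel gripper is mounted at the origin on a cart in front of the work surface, level with it; the furniture and walls round the work are solid. World frame = base frame: x ahead of the robot, y to its left, z up, the work surface at z = 0. Lengths are in m, angles in rad, forces in N, time in s.
With the tool pointing down it reaches from about 0.35 to 0.9 m from the base axis. Payload 7.2 kg.
Tool frame: the origin (TCP) lies at the very end of the fingers, on their centre line; the grasp point (between the pads) lies 19 mm behind it (bot.grip_depth is the distance from the TCP to the grasp point, in m); z points along the fingers, y is the line along which they close (so a half turn about z gives the same grasp; the last joint's range is limited). The gripper opens to 85 mm and grips with 20 to 120 N. Pads are 22 mm wide; open, the fingers measure 114 mm over their backs; the gripper's body (76 mm by 85 mm) begins 54 mm behind the grasp point. The pads swing forward as they close: fully open they stand 13 mm farther back than shut.
Start: joints at [1.165, 0.411, -0.013, 1.596, 0.006, 1.134, -0.082], TCP at [0.207, -0.59, 0.231] pointing down, gripper open.
Joint ranges: [-2.95, 2.95], [-0.29, 1.99], [-1.47, 1.44], [0.14, 2.54], [-1.03, 4.17], [0.13, 1.85], [-2.86, 2.86]. Speed limits (rad/s): [2.39, 2.39, 3.01, 3.01, 3.14, 3.14, 3.14].

### API

Orientations are given as a unit quaternion [x, y, z, w].
In Python, from cell import bot, claw, kin, cams, outline_of gives the robot as it stands. Calls block until the motion is done:
- bot.move_ptp(position, orientation): joint-space move of the TCP to a pose.
- bot.servo_line(position, max_speed=0.15, frame=None): straight line of the TCP; frame=None keeps the orientation; max_speed is the mean speed in m/s.
- bot.movej(angles): joint-space move.
- claw.let_go() and claw.close(grasp_force=None): open the fingers fully, or close them until they stop; grasp_force is the grip in N (None keeps the last).
- bot.pause(seconds).
- kin.inverse_kinematics(position, orientation): joint angles nearest the present ones, or None.
- bot.observe(): the state.
- cams.read_camera(name): name is "scene" or "top" or "wrist"; returns a dict with "color" (480x640x3 uint8, blue, green, red), "depth" (480x640 float32, m along the optical axis (not along the pixel's ray), 0 where there is no reading), "K" (3x3 intrinsics, pixels), "view" (4x4, takes a point from world to camera coordinates). Camera axes: x right, y down, z forward; pixel columns grow to the right and rows downward; lengths in m; the calibration is good to about 2 mm. A picture is of the moment at which its call begins.
A pose or a line that the arm cannot do raises bot.Unreachable and nothing moves.
- bot.close_job(): hands the job in; it is judged then, once.
Trained networks look in the newest picture that a camera, given by its name, has taken for a name from the list of things; names that differ only in an ending like _2 or _b are one class to them, and where a whole thing is asked for, a point or a joint stands for the part that bears it (a point fixed in the world has none). Each returns a list of dicts, best first, with "confidence" (0 to 1); they miss things now and then, are a little off and sometimes report something else, mostly with a low value. They report only what shows in the picture. A call takes as long as a camera call. They do not tell look-alikes from the thing itself.
- outline_of(target, camera): "region" (480x640 bool, what is visible of it) and "box" ([left, top, width, height] in pixels, round what is visible of it).
The state is a dict: "time_s": time; "q": joint angles; "joint_vel": joint speeds; "effort": joint torques, N m; "ee_pos": TCP position; "eef_rot": TCP orientation; "wrist_force": force on the tool from outside, world axes, zero at the start; "moment": the same for the moment, N m; "gripper_width": finger opening in m; "grip_force": force on a finger pad.
Only numpy, scipy, OpenCV 4.12 (cv2) and the standard library are available. Lean on these libraries where they do the work, as an engineer would, in place of code of your own. Each camera call takes 0.05 s, during which the arm holds its last target. There are 200 camera calls.

## Working session

There is one attempt and no reset: what is moved stays moved. The work goes in short steps, each a Python script; the robot and the scene stay as the last script left them, time stands still between calls to the robot, and variables do not carry over. Pictures are saved under pics/ and viewed, at most 10 in all, crops included, and the job is handed in when it is done.

```bash
ls; mkdir -p pics
cat > h.py <<'E'
import numpy as np, cv2
from cell import bot, claw, kin, cams, outline_of
def cloud(im):
    d=im["depth"]; K=im["K"]; v,u=np.mgrid[:480,:640]
    P=np.stack([(u-K[0,2])/K[0,0]*d,(v-K[1,2])/K[1,1]*d,d],-1)
    T=np.linalg.inv(im["view"]); return P@T[:3,:3].T+T[:3,3]
E
python3 - <<'E'
from h import *
print(bot.observe())
for c in ["scene","top"]:
    im=cams.read_camera(c); P=cloud(im); cv2.imwrite(f"pics/{c}0.png",im["color"])
    for n in ["dryer","basket","bail_grip","stand","rod","flux_bottle","solder_spool","flashlight","ball_1_center"]:
        for r in outline_of(n,c)[:9 if n[:4]=="ball" else 3]:
            m=r["region"]&(im["depth"]>0); p=P[m]
            if len(p): print(c,n,round(r["confidence"],2),r["box"],"med",np.median(p,0).round(3),"lo",np.percentile(p,3,0).round(3),"hi",np.percentile(p,97,0).round(3))
E
```

```text
pics
{'time_s': 0.0, 'q': array([ 1.16481486,  0.41190454, -0.01271825,  1.59707399,  0.00559683,
        1.13431773, -0.0822313 ]), 'joint_vel': array([-0.00050341, -0.00162118,  0.00100495, -0.00074012,  0.00163279,
        0.0009486 ,  0.00011464]), 'effort': array([-1.04587789e-04, -6.00626636e+01,  6.81898613e-01, -2.99413115e+01,
        1.37452036e-02,  1.05546121e-02,  3.58682470e-06]), 'ee_pos': array([ 0.20691314, -0.58920588,  0.23043791]), 'eef_rot': array([ 9.85771666e-01,  1.68087853e-01, -1.95815620e-04, -8.10700433e-04]), 'wrist_force': array([-0.47260483,  0.33548805,  0.09526029]), 'moment': array([0.04270781, 0.02472624, 0.03291163]), 'grip_force': 0.0, 'gripper_width': 0.08507806134347094}
scene dryer 0.74 [361.6, 248.8, 83.5, 54.9] med [ 0.412 -0.082  0.038] lo [ 0.382 -0.153  0.008] hi [ 0.483 -0.057  0.079]
scene dryer 0.22 [308.1, 229.7, 34.6, 33.8] med [ 0.607 -0.073  0.032] lo [ 0.595 -0.102  0.001] hi [ 0.641 -0.057  0.046]
scene basket 0.97 [264.5, 265.9, 81.3, 63.7] med [0.47  0.06  0.044] lo [0.424 0.004 0.002] hi [0.534 0.106 0.095]
scene basket 0.66 [3
[... 2311 characters left out ...]
.0] med [0.611 0.031 0.052] lo [0.603 0.019 0.006] hi [0.628 0.048 0.087]
top solder_spool 0.69 [323.9, 168.4, 32.7, 37.7] med [ 0.617 -0.078  0.045] lo [ 0.595 -0.101  0.001] hi [ 0.644 -0.055  0.049]
top solder_spool 0.41 [339.8, 258.4, 65.9, 62.3] med [ 0.415 -0.156  0.116] lo [ 0.395 -0.187  0.002] hi [ 0.493 -0.086  0.124]
top flashlight 0.62 [438.6, 274.3, 46.1, 27.3] med [ 0.454 -0.26   0.121] lo [ 0.441 -0.284  0.005] hi [ 0.47  -0.251  0.176]
top flashlight 0.49 [140.2, 264.8, 29.7, 27.2] med [0.453 0.192 0.146] lo [0.439 0.181 0.123] hi [0.469 0.207 0.188]
top ball_1_center 0.54 [361.0, 276.0, 6.8, 10.6] med [ 0.46  -0.118  0.043] lo [ 0.453 -0.127  0.03 ] hi [ 0.469 -0.111  0.048]
```

Run:
```python
import cv2
t=cv2.imread("pics/top0.png")
cv2.imwrite("pics/tcrop.png",cv2.resize(t[160:360,120:500],None,fx=2.1,fy=2.1,interpolation=cv2.INTER_CUBIC))
```

```text
(no output)
```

View pics/tcrop.png

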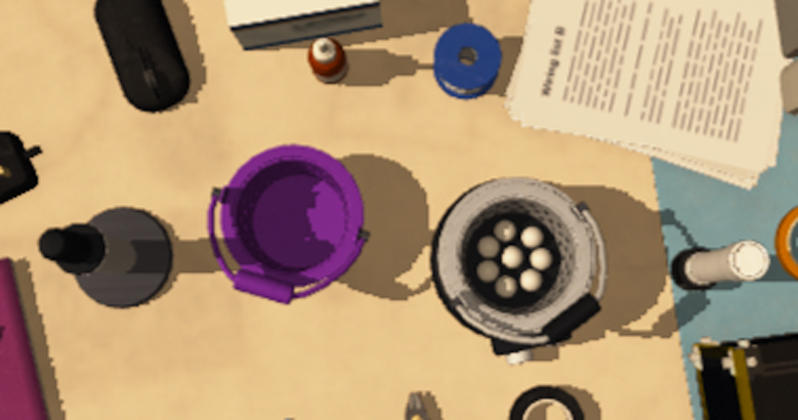

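View pics/scene0.png

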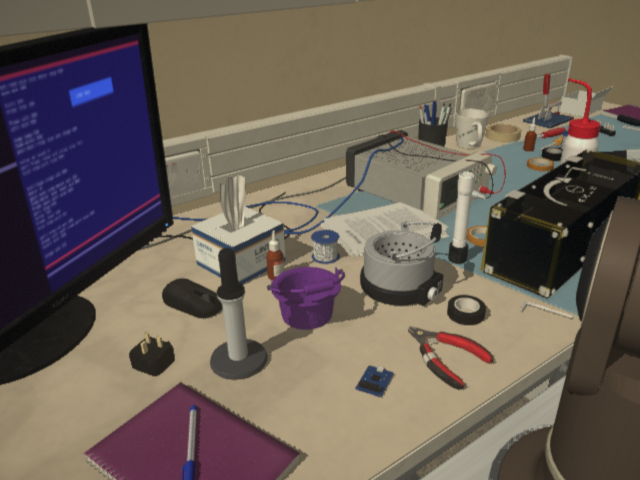

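The top crop shows the real steel basket with white balls at crop (515,258), its bail grip at (572,318), lower right. The rod is in its stand at (75,245)–(125,258), and the purple decoy is at (290,220). The scene view agrees. Next I'll do the precise fits.

Run:
```python
from h import *
from scipy.optimize import least_squares
def circ(p,r=None):
    x0=np.r_[p[:,:2].mean(0)] if r else np.r_[p[:,:2].mean(0),.05]
    f=lambda x: np.hypot(p[:,0]-x[0],p[:,1]-x[1])-(r if r else x[2])
    s=least_squares(f,x0,loss="soft_l1",f_scale=.001); return s.x.round(4),len(p),np.abs(f(s.x)).mean().round(4)
for c in ["top","scene"]:
    im=cams.read_camera(c);P=cloud(im);p=P.reshape(-1,3);C=im["color"].reshape(-1,3).astype(int)
    ok=im["depth"].ravel()>0; p=p[ok];C=C[ok]
    def near(x,y,r,lo,hi): return (np.hypot(p[:,0]-x,p[:,1]-y)<r)&(p[:,2]>lo)&(p[:,2]<hi)
    print(c,"cam",np.linalg.inv(im["view"])[:3,3].round(2))
    print("handle",circ(p[near(.452,.19,.03,.135,.178)],.011), "top", p[near(.452,.19,.03,.183,.2)].mean(0).round(4))
    print("tube",circ(p[near(.452,.19,.03,.03,.1)],.014), "collar",circ(p[near(.452,.19,.03,.115,.125)],.0195))
    m=near(.455,-.12,.075,.012,.07); q=p[m]; d=np.hypot(q[:,0]-.455,q[:,1]+.12); print("pot wall",circ(q[(d>.05)&(d<.066)],.06))
    m=near(.455,-.12,.07,.076,.088);q=p[m]; print("flange",circ(q), q[:,2].mean().round(4),"z",np.percentile(q[:,2],[5,50,95]).round(4))
    m=near(.455,-.12,.095,.108,.13)&(C.max(1)<70); q=p[m]
    ctr=q.mean(0); print("grip",len(q),ctr.round(4),"z",np.percentile(q[:,2],[5,95]).round(4)); 
    w,v=np.linalg.eigh(np.cov(q[:,:2].T)); e=v[:,1]; t=(q[:,:2]-ctr[:2])@e; print("axis deg",np.degrees(np.arctan2(e[1],e[0])).round(1),"ends",(ctr[:2]+e*np.percentile(t,1)).round(4),(ctr[:2]+e*np.percentile(t,99)).round(4))
    m=near(.455,-.12,.04,.028,.06)&(C.min(1)>110); print("white",m.sum(),p[m].mean(0).round(4), "z hi",np.percentile(p[m][:,2],95).round(4))
```

```text
top cam [ 0.41 -0.05  0.95]
handle (array([0.4541, 0.1985]), 135, np.float64(0.0003)) top [0.4539 0.1976 0.1862]
tube (array([0.4541, 0.1989]), 182, np.float64(0.0003)) collar (array([0.4543, 0.2   ]), 55, np.float64(0.0014))
pot wall (array([ 0.4547, -0.1175]), 308, np.float64(0.0021))
flange (array([ 0.46  , -0.1184,  0.0511]), 1943, np.float64(0.004)) 0.0826 z [0.0787 0.0828 0.0858]
grip 289 [ 0.4129 -0.1553  0.1214] z [0.1178 0.1244]
axis deg 128.6 ends [ 0.4268 -0.1726] [ 0.3995 -0.1384]
white 273 [ 0.4591 -0.1283  0.0449] z hi 0.0485
scene cam [-0.15  0.47  0.55]
handle (array([0.4545, 0.197 ]), 473, np.float64(0.0007)) top [0.4524 0.1981 0.1848]
tube (array([0.4547, 0.1969]), 809, np.float64(0.0007)) collar (array([0.4559, 0.1963]), 217, np.float64(0.0018))
pot wall (array([ 0.4591, -0.1204]), 2148, np.float64(0.0023))
flange (array([ 0.4553, -0.117 ,  0.0514]), 1121, np.float64(0.0034)) 0.0808 z [0.0769 0.0811 0.0838]
grip 126 [ 0.4065 -0.1498  0.1189] z [0.1128 0.122 ]
axis deg 129.1 ends [ 0.4217 -0.1684] [ 0.3971 -0.1383]
white 11 [ 0.4678 -0.1512  0.045 ] z hi 0.0535
```

```bash
cat >> h.py <<'E'
ST=np.array([.4543,.198]); AX=np.array([.458,-.119]); YAW=np.radians(38.8)
def Q(deg): a=np.radians(deg)/2; return [np.cos(a),np.sin(a),0,0]
E
python3 - <<'E'
from h import *
tg={"rod":[*ST,.146],"rodup":[*ST,.31],"bup":[*AX,.31],"b":[*AX,.168]}
for d in range(-180,180,30):
    print(d,{k:(None if (s:=kin.inverse_kinematics(v,Q(d))) is None else [round(float(s[0]),2),round(float(s[4]),2),round(float(s[6]),2)]) for k,v in tg.items()})
for d in (-51.2,128.8):
    print(d,[kin.inverse_kinematics(v,Q(d)) is not None for v in ([.4125,-.155,.095],[.4125,-.155,.2],[*AX,.27],[*AX,.136])],kin.inverse_kinematics([.4125,-.155,.2],Q(d)))
E
```

```text
-180 {'rod': [0.35, 0.57, 0.54], 'rodup': [0.51, 0.38, 0.71], 'bup': [0.82, 0.11, 1.62], 'b': [0.8, 0.27, 1.46]}
-150 {'rod': [0.29, 0.51, 1.12], 'rodup': [0.48, 0.33, 1.27], 'bup': [1.19, 0.27, 1.99], 'b': [1.11, 0.55, 1.73]}
-120 {'rod': [0.41, 0.66, 1.51], 'rodup': [0.48, 0.33, 1.8], 'bup': [1.19, 0.27, 2.51], 'b': [1.11, 0.55, 2.25]}
-90 {'rod': [0.41, 0.66, 2.03], 'rodup': [0.48, 0.33, 2.32], 'bup': [-0.99, -0.14, -2.79], 'b': [-0.81, -0.55, -2.38]}
-60 {'rod': [-1.31, -0.5, -2.61], 'rodup': [-1.57, -0.25, -2.82], 'bup': [0.4, 0.03, -2.49], 'b': [0.29, 0.05, -2.52]}
-30 {'rod': [-1.01, -0.25, -2.35], 'rodup': [-1.23, -0.1, -2.47], 'bup': [0.44, 0.03, -1.98], 'b': [0.36, 0.07, -2.02]}
0 {'rod': [0.19, 0.4, -2.46], 'rodup': [0.41, 0.27, -2.34], 'bup': [0.5, 0.04, -1.46], 'b': [0.45, 0.11, -1.53]}
30 {'rod': [0.24, 0.45, -1.97], 'rodup': [0.41, 0.27, -1.81], 'bup': [0.55, 0.05, -0.95], 'b': [0.52, 0.14, -1.03]}
60 {'rod': [0.34, 0.56, -1.55], 'rodup': [0.44, 0.3, -1.31], 'bup': [0.62, 0.06, -0.43], 'b': [0.58, 0.16, -0.53]}
90 {'rod': [0.35, 0.58, -1.04], 'rodup': [0.45, 0.31, -0.8], 'bup': [0.69, 0.08, 0.08], 'b': [0.64, 0.19, -0.03]}
120 {'rod': [0.36, 0.59, -0.53], 'rodup': [0.47, 0.33, -0.3], 'bup': [0.74, 0.09, 0.59], 'b': [0.7, 0.22, 0.46]}
150 {'rod': [0.36, 0.59, -0.01], 'rodup': [0.5, 0.36, 0.2], 'bup': [0.76, 0.09, 1.11], 'b': [0.72, 0.23, 0.98]}
-51.2 [True, True, True, True] [ 0.41576264  0.13992352 -0.18234852  2.04941087  0.03099181  0.95477523
 -2.24715796]
128.8 [True, True, True, True] [ 0.79429567  0.18090692 -0.60384826  2.0276948   0.1243333   0.96808339
  0.80457363]
```

Run:
```python
from h import *
q=Q(128.8)
o=bot.observe(); bot.servo_line([*o["ee_pos"][:2],.36],max_speed=.2)
bot.move_ptp([.45,-.1,.36],q); bot.move_ptp([*ST,.3],q)
bot.servo_line([*ST,.149],max_speed=.12)
o0=bot.observe(); print(o0["wrist_force"])
claw.close(40); o=bot.observe(); print(o["time_s"],o["ee_pos"],o["gripper_width"],o["grip_force"],o["wrist_force"],o["moment"])
bot.servo_line([*ST,.31],max_speed=.12); bot.pause(.3)
o=bot.observe(); print(o["time_s"],o["ee_pos"],o["gripper_width"],o["wrist_force"]-o0["wrist_force"])
from scipy.optimize import least_squares
for c in ["top","scene"]:
    im=cams.read_camera(c);P=cloud(im);cv2.imwrite(f"pics/{c}1.png",im["color"])
    p=P[im["depth"]>0]; tip=o["ee_pos"]
    for lo,hi in [(.17,.21),(.21,.26),(.15,.2)]:
        s=p[(np.hypot(*(p[:,:2]-ST).T)<.025)&(p[:,2]>lo)&(p[:,2]<hi)]
        if len(s)>5:
            r=least_squares(lambda x:np.hypot(s[:,0]-x[0],s[:,1]-x[1])-.005,ST,loss="soft_l1",f_scale=.001).x
            print(c,lo,len(s),r.round(4),"zmin",s[:,2].min().round(4),"zmax",s[:,2].max().round(4))
```

```text
[0.56961744 0.90456522 0.87968019]
7.0333 [0.45443154 0.19803615 0.14919528] 0.021393900048909786 39.081725059077144 [-0.15128438 -0.26972552  1.55705195] [-0.12849681  0.10988576 -0.02025183]
8.825 [0.45420115 0.19799029 0.30975365] 0.021651187036981025 [-1.23608835 -0.85605685 -1.91822427]
top 0.17 51 [0.4538 0.1986] zmin 0.1799 zmax 0.209
top 0.21 56 [0.4537 0.1986] zmin 0.2101 zmax 0.242
top 0.15 33 [0.4539 0.1986] zmin 0.1799 zmax 0.1998
scene 0.17 172 [0.4543 0.1969] zmin 0.1756 zmax 0.2098
scene 0.21 284 [0.4542 0.1968] zmin 0.2101 zmax 0.2597
scene 0.15 121 [0.4544 0.1969] zmin 0.1756 zmax 0.2
```

Run:
```python
import cv2
t=cv2.imread("pics/scene1.png");cv2.imwrite("pics/s1c.png",cv2.resize(t[60:360,160:460],None,fx=2,fy=2))
```

```text
(no output)
```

View pics/s1c.png

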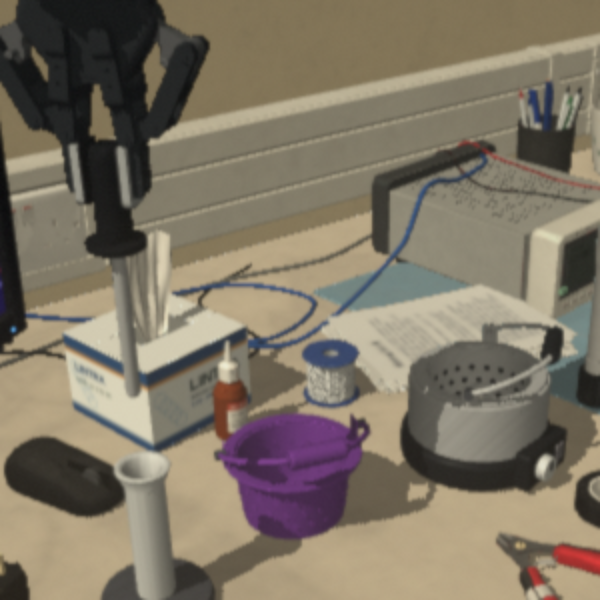

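The picture shows the rod hanging vertical in the pads at crop (115,240), with its tip at (132,392). Now I'll stir.

Run:
```python
from h import *
q=Q(128.8)
OFF=.134
def pt(r,phi,tipz):
    a=YAW+np.radians(phi); return [AX[0]+r*np.cos(a),AX[1]+r*np.sin(a),tipz+OFF]
f0=bot.observe()["wrist_force"]
bot.servo_line([.456,.0,.32],max_speed=.2)
bot.servo_line(pt(.02,60,.186),max_speed=.2)
bot.servo_line(pt(.02,60,.06),max_speed=.12)
mx=0; phi=60
zs=[.054,.049,.044,.039,.035]+[.034]*31
for i,z in enumerate(zs):
    phi+=30
    bot.servo_line(pt(.020 if i<8 else .024,phi,z),max_speed=.06)
    o=bot.observe(); f=np.linalg.norm(o["wrist_force"]-f0)
    if i%3==0 or f>8: print(i,phi,o["time_s"].__round__(2),f.round(1),o["ee_pos"][2].round(4),o["gripper_width"].round(4))
    if f>30: print("STOP"); break
```

```text
Traceback (most recent call last):
AttributeError: 'float' object has no attribute 'round'
```

```bash
cat > stir.py <<'E'
from h import *
OFF=.134
def pt(r,phi,tipz):
    a=YAW+np.radians(phi); return [AX[0]+r*np.cos(a),AX[1]+r*np.sin(a),tipz+OFF]
phi=90
zs=[.049,.044,.039,.035]+[.034]*30
for i,z in enumerate(zs):
    phi+=30
    bot.servo_line(pt(.020 if i<8 else .024,phi,z),max_speed=.06)
    o=bot.observe(); f=float(np.linalg.norm(o["wrist_force"]))
    if i%3==0 or f>8: print(i,phi,*np.round([o["time_s"],f,o["ee_pos"][2],o["gripper_width"]],4),o["wrist_force"].round(1))
    if f>30: print("STOP"); break
E
python3 stir.py
```

```text
0 120 12.6083 1.2851 0.1828 0.0218 [-0.   0.4 -1.2]
3 210 13.625 1.0675 0.1684 0.0223 [-0.6 -0.2 -0.9]
6 300 14.6 1.0907 0.168 0.0218 [-0.7 -0.8 -0.2]
9 390 15.6333 1.6476 0.1684 0.0217 [ 0.7 -1.4 -0.6]
12 480 16.7083 1.9256 0.168 0.0218 [ 1.3 -0.1 -1.4]
15 570 17.7833 1.6586 0.1676 0.0215 [ 0.2  1.6 -0.1]
18 660 18.8583 1.3915 0.168 0.0217 [-0.9 -0.8 -0.7]
21 750 19.9333 3.288 0.168 0.0219 [-2.3 -2.2 -0.9]
24 840 21.0083 2.3408 0.1681 0.0216 [ 2.3  0.4 -0.3]
27 930 22.0833 2.7042 0.1677 0.0218 [1.8 2.  0.1]
30 1020 23.1583 2.7865 0.1679 0.0218 [-2.2  1.5 -0.7]
33 1110 24.2333 3.5553 0.1682 0.0217 [-1.6 -3.  -1.1]
```

```bash
sed -i 's/^phi=90/phi=1110/; s/^zs=.*/zs=[.034]*12/; s/\.020 if i<8 else \.024/[.026,.016][i%2]/' stir.py
cat >> stir.py <<'E'
bot.servo_line(pt(.01,60,.034),max_speed=.06)
bot.servo_line(pt(.01,60,.186),max_speed=.15)
bot.servo_line([.456,.06,.32],max_speed=.2)
bot.servo_line([*ST,.31],max_speed=.15); bot.pause(.3)
from scipy.optimize import least_squares
o=bot.observe(); print(o["time_s"],o["ee_pos"])
for c in ["top","scene"]:
    im=cams.read_camera(c);P=cloud(im);cv2.imwrite(f"pics/{c}2.png",im["color"])
    p=P[im["depth"]>0]
    for lo,hi in [(.17,.21),(.21,.26)]:
        s=p[(np.hypot(*(p[:,:2]-ST).T)<.025)&(p[:,2]>lo)&(p[:,2]<hi)]
        if len(s)>5:
            r=least_squares(lambda x:np.hypot(s[:,0]-x[0],s[:,1]-x[1])-.005,ST,loss="soft_l1",f_scale=.001).x
            print(c,lo,len(s),r.round(4),"zmin",s[:,2].min().round(4))
    if c=="top": cv2.imwrite("pics/t2c.png",np.hstack([cv2.resize(cv2.imread("pics/top0.png")[235:345,315:415],None,fx=4,fy=4),cv2.resize(im["color"][235:345,315:415],None,fx=4,fy=4)]))
E
python3 stir.py
```

```text
0 1140 24.6 2.8995 0.1681 0.022 [-0.9 -2.6 -0.8]
3 1230 25.775 1.7384 0.1675 0.0223 [ 0.   0.3 -1.7]
6 1320 26.95 2.2495 0.1679 0.0218 [-0.6  1.6 -1.5]
9 1410 28.125 1.375 0.1682 0.0219 [ 0.3 -0.2 -1.3]
32.7417 [0.45448106 0.19747914 0.31009067]
top 0.17 50 [0.4507 0.2016] zmin 0.1786
top 0.21 48 [0.4514 0.2008] zmin 0.2106
scene 0.17 174 [0.4509 0.2001] zmin 0.1755
scene 0.21 288 [0.4522 0.199 ] zmin 0.2103
```

View pics/t2c.png

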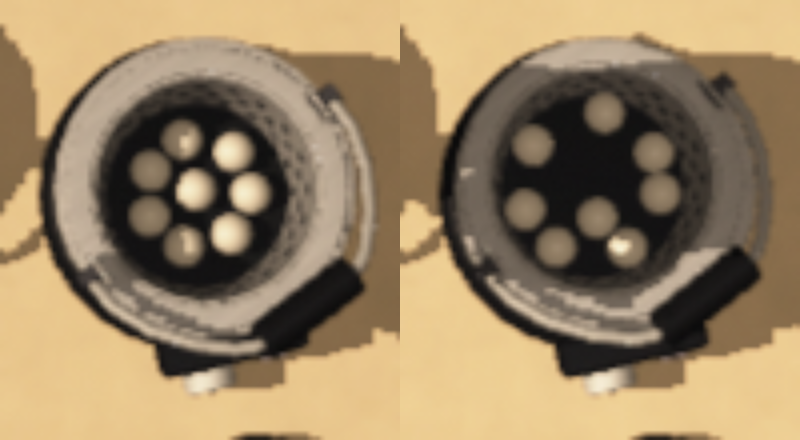

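The right half shows all eight balls scattered inside the basket (centres near (605,112) round to (625,245)), with the bail unmoved. The rod's tip has slipped about 3 mm, so I'll compensate on return.

Run:
```python
from h import *
d=np.array([.0033,-.003])
bot.servo_line([*(ST+d),.31],max_speed=.1)
f0=bot.observe()["wrist_force"]
for z,k in [(.25,1),(.21,.8),(.18,.6),(.16,.45),(.152,.4),(.150,.35)]:
    bot.servo_line([*(ST+k*d),z],max_speed=.1)
    o=bot.observe(); print(z,(o["wrist_force"]-f0).round(1),round(o["time_s"],2))
    if np.linalg.norm(o["wrist_force"]-f0)>15: print("STOP");break
else:
    claw.let_go(); bot.pause(.3); o=bot.observe(); print(o["time_s"],o["gripper_width"])
    bot.servo_line([*ST,.3],max_speed=.2)
    im=cams.read_camera("top");P=cloud(im);p=P[im["depth"]>0]
    s=p[(np.hypot(*(p[:,:2]-ST).T)<.03)&(p[:,2]>.183)&(p[:,2]<.25)]; print(s.mean(0),s[:,2].max(),len(s))
    im=cams.read_camera("scene");P=cloud(im);p=P[im["depth"]>0]
    s=p[(np.hypot(*(p[:,:2]-ST).T)<.03)&(p[:,2]>.18)&(p[:,2]<.24)]; print(s.mean(0),s[:,2].max(),len(s))
    cv2.imwrite("pics/s3c.png",cv2.resize(im["color"][220:400,180:360],None,fx=3,fy=3))
```

```text
0.25 [ 0.5 -1.4  0.6] 33.84
0.21 [-1.1 -0.3  0.8] 34.39
0.18 [-0.2 -1.   0.1] 34.84
0.16 [ 0.1 -0.3  0.3] 35.19
0.152 [ 0.8 -1.2  0.6] 35.44
0.15 [ 0.9 -0.8  0.2] 35.69
36.6333 0.08543278974956905
[0.45362539 0.19736565 0.18626867] 0.18990598160402505 160
[0.45040961 0.19855343 0.18363558] 0.18642317974601413 129
```

View pics/s3c.png

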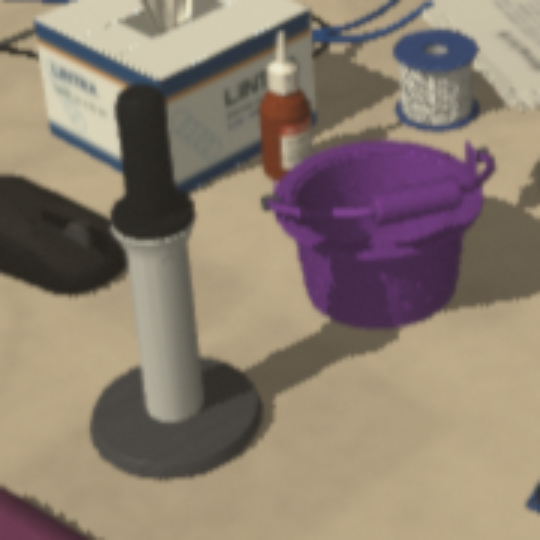

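The picture shows the rod home: its collar sits on the mouth at (153,215) and the handle is upright. Next is the bail.

Run:
```python
from h import *
u=np.array([np.cos(YAW),np.sin(YAW)])
def gp(deg,dz=0):
    a=np.radians(deg); xy=AX-u*.062*np.cos(a); return [*xy,.093+.062*np.sin(a)-.019+dz]
print(gp(20))
bot.servo_line([.44,-.05,.3],max_speed=.3)
bot.servo_line(gp(20,.13),max_speed=.2)
bot.servo_line(gp(20),max_speed=.1)
f0=bot.observe()["wrist_force"]
claw.close(50); o=bot.observe(); print(o["time_s"],o["gripper_width"],o["grip_force"],(o["wrist_force"]-f0).round(1))
for d in range(30,100,10):
    bot.servo_line(gp(d),max_speed=.06); o=bot.observe(); print(d,(o["wrist_force"]-f0).round(1),round(o["time_s"],2))
    if np.linalg.norm(o["wrist_force"]-f0)>25: print("STOP");break
im=cams.read_camera("scene"); cv2.imwrite("pics/s4c.png",cv2.resize(im["color"][150:330,320:500],None,fx=3,fy=3))
```

```text
[np.float64(0.4125950356458464), np.float64(-0.15550652861712155), np.float64(0.09520524888619146)]
41.5167 0.014444685033208752 48.63446317613125 [0.5 1.6 3.6]
30 [-0.3  0.6 -0.5] 41.85
40 [-0.5  0.1  1.3] 42.18
50 [-2.  -0.3  1.5] 42.52
60 [-3.8  0.2  4.7] 42.85
70 [-3.7  0.5  7.3] 43.18
80 [-3.   1.5  6.5] 43.52
90 [-1.1  2.4  7.4] 43.85
```

View pics/s4c.png

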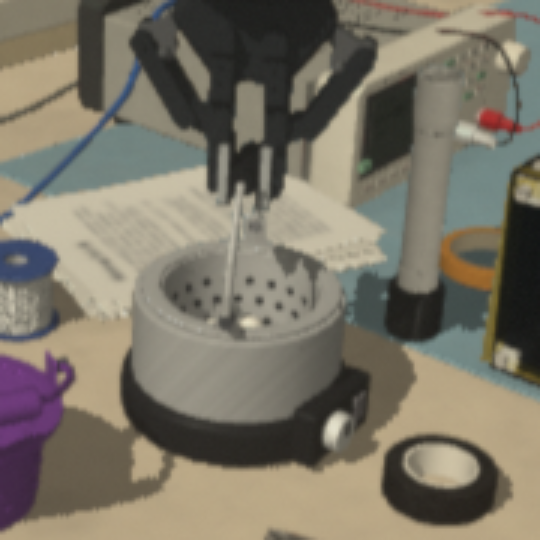

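The bail stands upright in the fingers at (240,190)–(232,320) and the basket is seated, so I'll lift it.

Run:
```python
from h import *
p=np.array([*AX,.136])
for z in [.141,.15,.17,.20,.235,.271]:
    bot.servo_line([*AX,z],max_speed=.05); o=bot.observe(); print(z,o["wrist_force"].round(1),round(o["time_s"],2),round(o["gripper_width"],4))
    if np.linalg.norm(o["wrist_force"])>30: print("STOP");break
bot.pause(1); o=bot.observe(); print(o["time_s"],o["grip_force"],o["wrist_force"])
a=cams.read_camera("scene"); b=cams.read_camera("top")
cv2.imwrite("pics/f.png",np.hstack([cv2.resize(a["color"][130:330,310:510],(400,400)),cv2.resize(b["color"][220:360,300:440],(400,400))]))
P=cloud(a); m=(a["depth"]>0); q=P[m]; s=q[(np.hypot(*(q[:,:2]-AX).T)<.07)&(q[:,2]>.1)&(q[:,2]<.24)]; 
print(np.percentile(s[:,2],[1,5,50,95]))
```

```text
0.141 [-0.  -0.4 -5.2] 44.15 0.0143
0.15 [-0.9 -0.4 -5.6] 44.48 0.0145
0.17 [-1.1  0.  -5.3] 45.03 0.0146
0.2 [ 0.1 -0.3 -5.7] 45.78 0.0147
0.235 [-0.   0.1 -5.7] 46.63 0.0146
0.271 [ 0.4  0.6 -4.5] 47.5 0.0145
48.5 49.31251499801874 [ 0.54750363 -0.15825645 -4.66939497]
[0.16046741 0.16532345 0.20094299 0.22374831]
```

View pics/f.png

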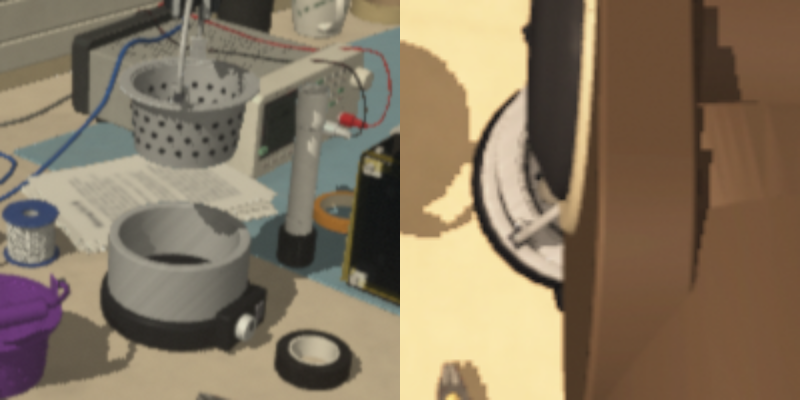

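The basket hangs level at (190,110), above the empty dryer. Its bottom is at about z = 0.16 m, 8 cm over the rim, so I'll hand in.

```bash
python3 -c "
from h import *
bot.pause(1); print(bot.close_job())"
```

```text
the job is handed in; nothing more can be done
None
```

I handed the job in at about 50 s: balls stirred, rod hung home, bail swung upright, and the basket held level and still about 8 cm over the dryer's rim; no verdict came back, and the arm hid the balls from view after the lift.

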